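Refill a small-parts drawer with spacers

ROBOT

A 6-joint arm with a two-finger parallel gripper is mounted at the origin on the work surface. World frame = base frame: x ahead of the robot, y to its left, z up, the work surface at z = 0. Lengths are in m, angles in rad, forces in N, time in s.
With the tool pointing down it reaches from about 0.275 to 0.85 m from the base axis. Payload 19 kg.
Tool frame: the origin (TCP) lies at the very end of the fingers, on their centre line; the grasp point (between the pads) lies 19 mm behind it; z points along the fingers, y is the direction in which the jaws open and shut (so a half turn about z gives the same grasp; the last joint's range is limited). The gripper opens to 85 mm and grips with 20 to 120 N. Pads are 22 mm wide; open, the fingers measure 114 mm over their backs; the gripper's body (76 mm by 85 mm) begins 54 mm behind the grasp point. The pads swing forward as they close: fully open they stand 13 mm farther back than shut.
Start: joints at [1.109, 0.15, 1.437, -0, 1.554, -0.134], TCP at [0.185, 0.544, 0.231] pointing down, gripper open.
Joint ranges: [-2.8, 2.8], [-0.68, 2.1], [0.12, 2.68], [-1.39, 4.53], [0.16, 2.79], [-2.81, 2.81]. Speed limits (rad/s): [1.89, 1.89, 2.22, 3.01, 3.01, 3.01].

INTERFACE

Orientations are given as a rotation vector (axis times angle).
In Python, from rig import env gives the robot as it stands.
- The arm moves only by the tool jog_arm, never from a script. Its argument "commands" is a list of rows, each an object with "hand": the opening, from 0 (shut) to 1 (fully open); "dp": the shift along the world's x, y, z in m, a list of three; "rotation": the turn, a rotation vector about the world's x, y, z in degrees, a list of three. A call has 1 to 12 rows; each row is the pose to reach, as a shift and turn from the pose commanded when the call began; what a row does not reach only later rows make up. A row lasts 1/10 s, in which the tool goes at most 50 mm and 8.59 degrees, less where a joint would pass 70% of its speed; a pose out of reach is approached as far as the arm can. A call with a gripper value outside its range is refused whole. The fingers move at their own pace and stop on an object; "newtons" is the grip in N (left out, the last holds). Time passes only in rows, so rows that repeat a pose let the fingers close. It gives the time, the measured TCP pose, the force and the opening at its end, in the units of the state.
- env.observe(): the state, without advancing time (a new reading comes with each control period).
- env.camera(name): name is "scene" or "top" or "wrist"; returns a dict with "pixels" (400x640x3 uint8, red, green, blue), "vertical_fov" (degrees; the focal length in pixels is half the picture's height over the tangent of half this angle, whatever the lens; pixels are square), "cx", "cy" (the principal point, pixels), "rvec" (rotation vector, rad) and "tvec" (3), from world to camera coordinates, as OpenCV has them. Camera axes: x right, y down, z forward; pixel columns grow to the right and rows downward; lengths in m; the calibration is good to about 2 mm. The wrist camera is an equidistant fisheye: a pixel r from the principal point sees the ray r / f radians off the axis. A picture is of the moment at which its call begins. There is no depth.
- env.finish_job(): hands the job in, once; it reports no verdict.
The state is a dict: "time_s": time; "q": joint angles; "joint_vel": joint speeds; "effort": joint torques, N m; "eef_pos": TCP position; "ee_rot": TCP orientation; "contact_force": force on the tool from outside, world axes, zero at the start; "moment": the same for the moment, N m; "finger_gap": finger opening in m.
Only numpy, scipy, OpenCV 4.12 (cv2) and the standard library are available. Lean on these libraries where they do the work, as an engineer would, in place of code of your own. Each camera call takes 0.05 s, during which the arm holds its last target.

TASK

Pour all seven brass spacers from the pouring cup into the parts drawer that stands open, and stand the empty cup upright on the bench again. Then push that drawer fully shut, with all the spacers in it, and leave everything else on the bench where it is.

Things in the scene. Friction and masses are not known exactly. Their poses are not given: they have to be found in the camera images.
- cup_mid (a point): Loose aluminium pouring cup, 0.16 kg empty, open on top, holds the spacers. Flat upright sides 58 mm apart (y), 60 mm high, 3 mm walls; base 50 mm long (x). Back wall (+x) upright; the wall opposite is a spout leaning 45 degrees out to -x. Point: over the base's centre, half-way up (30 mm above the underside); z up. Grip from above here: sides are flat and full height 25 mm to each side along x.
- cup_lip (a point): Middle of the cup's pouring lip: 85 mm from the cup's centre line towards its -x, 60 mm above its underside (rim height). The cup is 52 mm wide inside at the lip. Axes as the cup's. At the start the lip faces the robot's side (world -x within 35 degrees).
- drawer (a joint): How far the open drawer is pulled out, in m: 0 = fully shut, its front then 10 mm proud of its housing; it starts 0.085 to 0.105 out, stops at 0.11. It slides horizontally, stays where it is left and needs about 2 N to push.
- drawer_in (a point): The open drawer, clear plastic, one of three alike side by side in black units (each 96 mm wide, 170 deep, top 72 above the bench); the others are shut. Point: centre of its inner floor, 14 mm above the bench. Inside 149 mm long (x), 78 wide (y), 52 deep, rim 66 above the bench. -x points out, roughly to the robot. Only its front part, as long as it is pulled out plus 3 mm, is open from above.
- drawer_front (a point): Centre of the open drawer's flat front panel, outer face (88 mm wide; the inside begins 7 mm behind it; lower edge 11 mm, this point 42 mm, upper edge 73 mm above the bench). Axes as the drawer's: -x points out of the unit, pushing shut goes to +x. A small pull ledge, 40 mm wide, sticks out 10 mm along the panel's foot, its top 20 mm above the bench.
- sp0_mid (a point): Brass spacer, a chunky cylinder 14 mm in diameter and 16 mm long (18 g), one of seven alike that start in the cup. Point: its centre.
- sp1_mid (a point): Another of the seven brass spacers, the same; point: its centre.
- sp2_mid (a point): Another of the seven brass spacers, the same; point: its centre.
- sp3_mid (a point): Another of the seven brass spacers, the same; point: its centre.
- sp4_mid (a point): Another of the seven brass spacers, the same; point: its centre.
- sp5_mid (a point): Another of the seven brass spacers, the same; point: its centre.
- sp6_mid (a point): Another of the seven brass spacers, the same; point: its centre.
- tape: Grey roll of tape, lying, 66 mm across, 19 mm high; origin under its centre. To be left alone.
- fluid: White bottle, 40 mm across, 100 mm high; origin under its centre. To be left alone.
- driver: Screwdriver lying on the bench, 170 mm long along its x; origin on the underside. To be left alone.
- meter: Hand-held multimeter lying on the bench, 150 x 75 x 43 mm, long along its x; origin under its centre. To be left alone.
- dish: Empty steel dish, 76 mm across, 28 mm high; origin under its centre. To be left alone.

How it is judged:
By the outcome, as a careful person would: the job done as asked, in the order asked, and still so for the second after the job is handed in, with the robot touching nothing.
It also fails if it takes over 66 s, if anything falls off the work surface, if the arm or the gripper's body presses on something with over 40 N, if the wrist force passes 120 N, or if a joint passes its speed limit or range.

## Working session

There is one attempt and no reset: what is moved stays moved. The work goes in short steps, Python scripts to look and compute and a tool call to move; the robot and the scene stay as the last step left them, time stands still between calls to the robot, and variables do not carry over. Pictures are saved under pics/ and viewed, and the job is handed in when it is done.

Besides the shell and the picture viewer there is one more tool, called after "Call:" as name(argument=value, ...) on one line, values as JSON. jog_arm: Moves the arm, as the interface text tells. Its arguments: {"type":"object","properties":{"commands":{"type":"array"},"newtons":{"type":"number"}},"required":["commands"]}

```bash
mkdir -p pics
cat > h.py <<'E'
import numpy as np, cv2
from rig import env
def cam(n):
    c=env.camera(n); c['R']=cv2.Rodrigues(np.array(c['rvec'],float))[0]; c['t']=np.array(c['tvec'],float).reshape(3)
    c['f']=200/np.tan(np.radians(c['vertical_fov']/2)); c['C']=-c['R'].T@c['t']; c['n']=n
    return c
def save(c,fn): cv2.imwrite('pics/'+fn,cv2.cvtColor(np.ascontiguousarray(c['pixels']),cv2.COLOR_RGB2BGR))
def ray(c,u,v):
    x=(u-c['cx'])/c['f'];y=(v-c['cy'])/c['f']
    if c['n']=='wrist':
        r=np.hypot(x,y); s=np.sin(r)/r if r>1e-9 else 1; d=np.array([x*s,y*s,np.cos(r)])
    else: d=np.array([x,y,1.]); d/=np.linalg.norm(d)
    return c['R'].T@d
def onz(c,u,v,z):
    d=ray(c,u,v); return c['C']+d*(z-c['C'][2])/d[2]
def tri(c1,p1,c2,p2):
    A=[];b=[]
    for c,p in((c1,p1),(c2,p2)):
        d=ray(c,*p);P=np.eye(3)-np.outer(d,d);A.append(P);b.append(P@c['C'])
    x=np.linalg.lstsq(np.vstack(A),np.hstack(b),rcond=None)[0]
    return x,[np.linalg.norm(P@x-q) for P,q in zip(A,b)]
def proj(c,X):
    p=c['R']@np.asarray(X,float)+c['t']
    if c['n']=='wrist':
        r=np.hypot(p[0],p[1]);th=np.arctan2(r,p[2]);return c['cx']+c['f']*th*p[0]/r,c['cy']+c['f']*th*p[1]/r
    return c['cx']+c['f']*p[0]/p[2],c['cy']+c['f']*p[1]/p[2]
E
python3 - <<'E'
from h import *
print(env.observe())
for n in('scene','top','wrist'):
    c=cam(n);save(c,n+'0.png');print(n,c['C'],c['R'][2],c['f'],c['cx'],c['cy'])
E
```

```text
{'time_s': 0.0, 'q': array([ 1.10895616e+00,  1.50974435e-01,  1.43801275e+00, -9.03791320e-06,
        1.55383395e+00, -1.34028853e-01]), 'joint_vel': array([ 0.00036356,  0.00056267, -0.0008901 , -0.00299845, -0.00235886,
        0.00038466]), 'effort': array([ 4.20398370e-03, -7.13037372e+01, -5.70867598e+01,  1.72690861e-04,
        8.88350158e-03, -4.40241115e-05]), 'eef_pos': array([0.1850573 , 0.54413987, 0.23069116]), 'ee_rot': array([-5.12564562e-01, -3.09913974e+00,  1.84863352e-03]), 'contact_force': array([-0.67604059,  0.05973435,  0.10503535]), 'moment': array([ 0.0300056 ,  0.01976808, -0.03920968]), 'finger_gap': 0.08507194719727289}
scene [ 1.00432281 -0.42710434  1.04846169] [-0.40412002  0.37466838 -0.83445229] 384.89304754648094 317.2345799985338 203.27900697737945
top [0.45706976 0.02841231 1.6074989 ] [ 0.06220831 -0.00538923 -0.99804864] 520.456906575275 316.792398733884 195.878450366025
wrist [0.11912292 0.56668576 0.37300271] [ 0.26219563 -0.08988397 -0.96081961] 309.70691628693146 321.3091037979969 204.66152169545734
```

View pics/scene0.png

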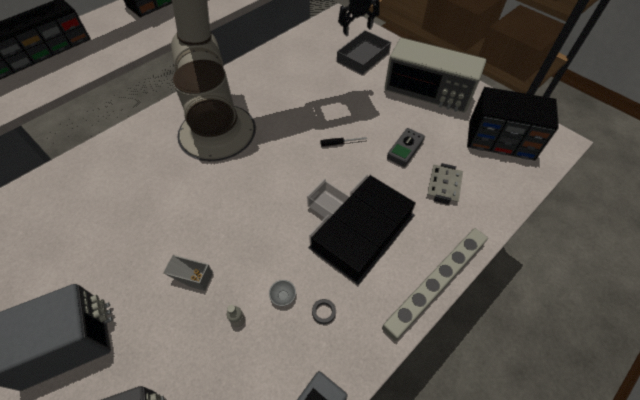

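View pics/top0.png

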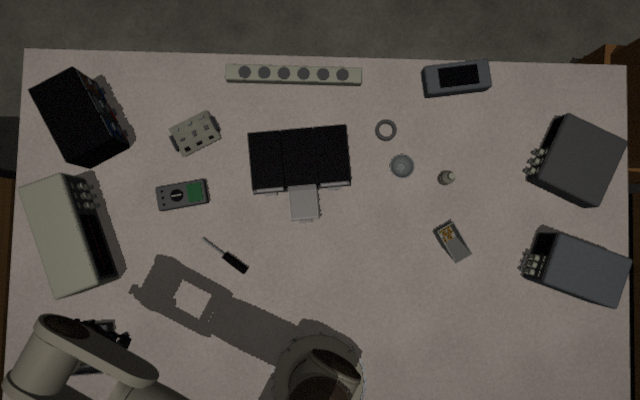

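View pics/wrist0.png

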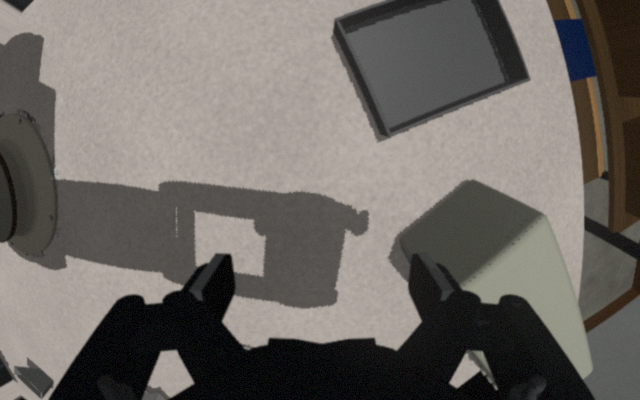

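The pictures show the cup at top (452,241) and scene (188,273), and the open drawer at top (304,203) and scene (327,202). In the top view, world +x is up and +y is left. I'll zoom in on both.

Run:
```python
import cv2,numpy as np
t=cv2.imread('pics/top0.png');s=cv2.imread('pics/scene0.png')
def crop(i,u,v,w,h,k): return cv2.resize(i[v:v+h,u:u+w],None,fx=k,fy=k,interpolation=cv2.INTER_CUBIC)
a=crop(t,420,205,60,65,6);b=crop(t,280,170,60,65,6)
cv2.imwrite('pics/z1.png',np.clip(np.hstack([a,b])*1.3,0,255).astype(np.uint8))
a=crop(s,155,245,65,55,6);b=crop(s,298,165,65,55,6)
cv2.imwrite('pics/z2.png',np.clip(np.hstack([a,b])*1.3,0,255).astype(np.uint8))
```

```text
(no output)
```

View pics/z1.png

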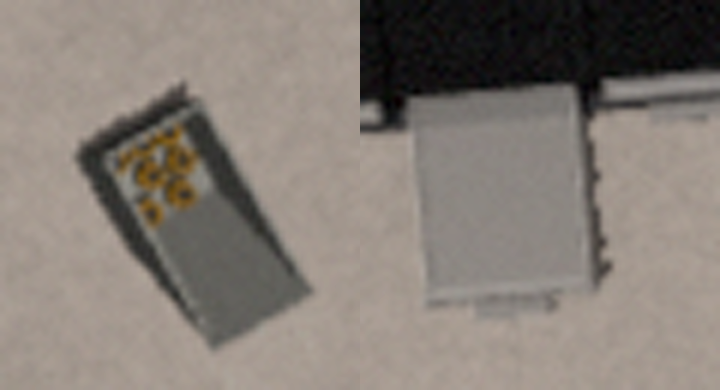

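View pics/z2.png

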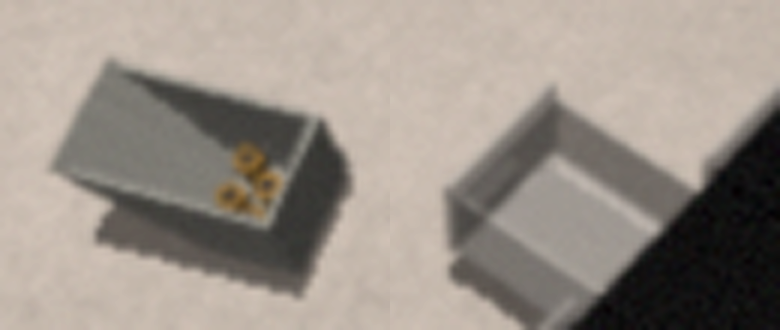

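Run:
```python
from h import *
import numpy as np
t=cam('top');s=cam('scene')
P={}
for k,a,b in [('lip+y',(455.5,263.3),(173.3,255.3)),('lip-y',(472,253.5),(163.7,273.7)),('back+y',(437.5,230.8),(208.3,264.7)),('back-y',(453.8,222.2),(200,283)),
 ('fr+y',(290.8,220),(325.5,180)),('fr-y',(319.5,218),(307.3,196.3))]:
    X,e=tri(t,a,s,b);P[k]=X;print(k,X.round(4),np.round(e,4),'onz',onz(t,*a,.06).round(4),onz(s,*b,.06).round(4))
for k in ('+y','-y'):
  d=P['lip'+k]-P['back'+k];print(np.linalg.norm(d[:2]),np.degrees(np.arctan2(-d[1],-d[0])))
print(np.linalg.norm(P['lip+y']-P['lip-y']),np.linalg.norm(P['back+y']-P['back-y']),np.linalg.norm(P['fr+y']-P['fr-y']))
d=P['fr+y']-P['fr-y'];print('drawer yaw',np.degrees(np.arctan2(-d[0],d[1])))
```

```text
lip+y [ 0.3644 -0.3984  0.0519] [0.0003 0.0003] onz [ 0.365 -0.396  0.06 ] [ 0.3694 -0.3989  0.06  ]
lip-y [ 0.3945 -0.4479  0.0516] [0.0007 0.0007] onz [ 0.3952 -0.4446  0.06  ] [ 0.3993 -0.4482  0.06  ]
back+y [ 0.4594 -0.3431  0.0538] [0.0003 0.0003] onz [ 0.4595 -0.3414  0.06  ] [ 0.4626 -0.3439  0.06  ]
back-y [ 0.4868 -0.3915  0.0512] [0.0005 0.0005] onz [ 0.4864 -0.3896  0.06  ] [ 0.4917 -0.3913  0.06  ]
fr+y [0.4801 0.0957 0.0623] [0.0008 0.0008] onz [0.4796 0.0953 0.06  ] [0.4794 0.0975 0.06  ]
fr-y [0.4878 0.0103 0.0649] [0. 0.] onz [0.4879 0.0102 0.06  ] [0.4852 0.0125 0.06  ]
0.10994228914294714 30.202292182079145
0.10814533404945352 31.431306583566833
0.057921813832790756 0.055652908365160625 0.0858345355330716
drawer yaw 5.151076646851185
```

The cup's yaw is about 30.5° with its centre near (0.454, -0.379). The drawer front is near (0.483, 0.053) at a yaw of about 5°. Next I'll move over the drawer so the wrist camera can see it, and check the arm's kinematics along the way.

Call:
jog_arm(commands=[{"hand":1,"dp":[0.02,-0.04,0.02],"rotation":[0,0,-8]},{"hand":1,"dp":[0.04,-0.08,0.04],"rotation":[0,0,-16]},{"hand":1,"dp":[0.06,-0.12,0.06],"rotation":[0,0,-24]},{"hand":1,"dp":[0.08,-0.16,0.07],"rotation":[0,0,-32]},{"hand":1,"dp":[0.1,-0.2,0.07],"rotation":[0,0,-40]},{"hand":1,"dp":[0.12,-0.24,0.07],"rotation":[0,0,-48]},{"hand":1,"dp":[0.14,-0.28,0.07],"rotation":[0,0,-56]},{"hand":1,"dp":[0.16,-0.32,0.07],"rotation":[0,0,-64]},{"hand":1,"dp":[0.18,-0.36,0.07],"rotation":[0,0,-72]},{"hand":1,"dp":[0.2,-0.4,0.07],"rotation":[0,0,-80]},{"hand":1,"dp":[0.22,-0.44,0.07],"rotation":[0,0,-88]},{"hand":1,"dp":[0.24,-0.48,0.07],"rotation":[0,0,-96]}])

```text
time_s: 1.45
eef_pos: [0.4255, 0.0625, 0.3014]
ee_rot: [2.651, 1.685, 0.001]
contact_force: [0.7, 1.0, 0.5]
finger_gap: 0.0856
```

Call:
jog_arm(commands=[{"hand":1,"dp":[0,0,0],"rotation":[0,0,-8]},{"hand":1,"dp":[0,0,0],"rotation":[0,0,-16]},{"hand":1,"dp":[0,0,0],"rotation":[0,0,-24]},{"hand":1,"dp":[0,0,0],"rotation":[0,0,-32]},{"hand":1,"dp":[0,0,0],"rotation":[0,0,-40]},{"hand":1,"dp":[0,0,0],"rotation":[0,0,-48]},{"hand":1,"dp":[0,0,0],"rotation":[0,0,-56]},{"hand":1,"dp":[0,0,0],"rotation":[0,0,-60]},{"hand":1,"dp":[0,0,0],"rotation":[0,0,-60]},{"hand":1,"dp":[0,0,0],"rotation":[0,0,-60]}])

```text
time_s: 2.45
eef_pos: [0.4251, 0.0644, 0.3012]
ee_rot: [-3.138, -0.147, 0.0]
contact_force: [-0.5, 0.0, 0.6]
finger_gap: 0.0855
```

Run:
```python
from h import *
o=env.observe();print(o['time_s'],o['q'].round(3),o['eef_pos'].round(4),o['ee_rot'].round(4))
c=cam('wrist');save(c,'w1.png');print(c['C'],c['R'][2])
```

```text
2.45 [-0.029 -0.171  1.617  0.     1.696  1.448] [0.4251 0.0644 0.3012] [-3.138e+00 -1.469e-01  1.000e-04]
[0.49616895 0.07057331 0.44349018] [-0.27717424 -0.02518608 -0.96048951]
```

View pics/w1.png

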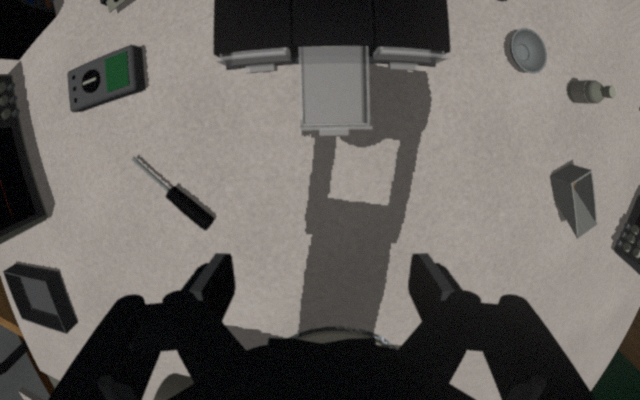

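The wrist view shows the drawer front at about (302–370, 130), the unit face at row ~50 and the cup at (573,197). I'll zoom in on the drawer and combine this with the first pictures.

Run:
```python
import cv2,numpy as np
w=cv2.imread('pics/w1.png')
def crop(i,u,v,w,h,k): return cv2.resize(i[v:v+h,u:u+w],None,fx=k,fy=k,interpolation=cv2.INTER_CUBIC)
cv2.imwrite('pics/z3.png',np.clip(crop(w,285,30,100,120,5)*1.3,0,255).astype(np.uint8))
```

```text
(no output)
```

View pics/z3.png

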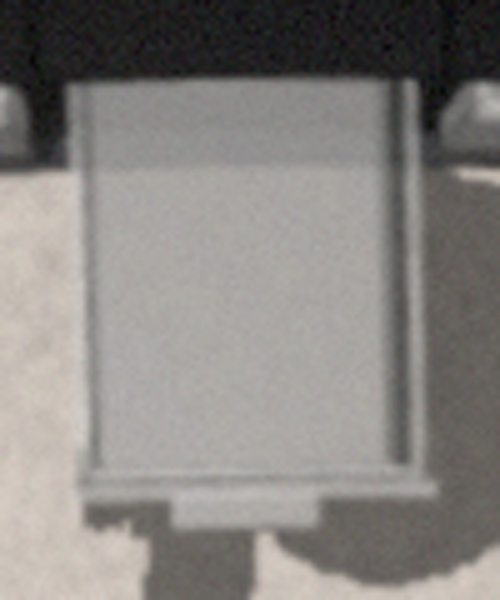

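Run:
```python
from h import *
t=cam('top');s=cam('scene');w=cam('wrist')
F={}
for k,a,b,p in [('+y',(290.8,220),(325.5,180),(300.6,128)),('-y',(319.5,218),(307.3,196.3),(372.6,128))]:
    print(k,'wrist z.073',onz(w,*p,.073).round(4),'top',onz(t,*a,.073).round(4),'scene',onz(s,*b,.073).round(4),'tri w-s',tri(w,p,s,b)[0].round(4),'w-t',tri(w,p,t,a)[0].round(4))
    F[k]=onz(w,*p,.073)
d=F['+y']-F['-y'];print(np.linalg.norm(d),np.degrees(np.arctan2(-d[0],d[1])))
for p in [(298.6,46.4),(368.6,46.4)]: print('unit',onz(w,*p,.072).round(4))
for p in [(215,54),(450,52)]: print('unit ends?',onz(w,*p,.072).round(4))
```

```text
+y wrist z.073 [0.4813 0.0941 0.073 ] top [0.4795 0.0947 0.073 ] scene [0.4863 0.0906 0.073 ] tri w-s [0.4813 0.095  0.0641] w-t [0.48   0.0962 0.0397]
-y wrist z.073 [0.4899 0.0086 0.073 ] top [0.4877 0.0104 0.073 ] scene [0.4921 0.0067 0.073 ] tri w-s [0.49   0.0082 0.0694] w-t [0.4888 0.0102 0.0802]
0.08587670691088811 5.7600956432996275
unit [0.5803 0.1055 0.072 ]
unit [0.589 0.023 0.072]
unit ends? [0.5683 0.2082 0.072 ]
unit ends? [ 0.6014 -0.0808  0.072 ]
```

Call:
jog_arm(commands=[{"hand":1,"dp":[0,0,0],"rotation":[8,0,0]},{"hand":1,"dp":[0,0,0],"rotation":[16,0,0]},{"hand":1,"dp":[0,0,0],"rotation":[24,0,0]},{"hand":1,"dp":[0,0,0],"rotation":[24,0,0]}])

```text
time_s: 3.05
eef_pos: [0.4252, 0.0625, 0.3002]
ee_rot: [-2.716, -0.118, -0.025]
contact_force: [0.1, -0.0, 0.0]
finger_gap: 0.0853
```

Run:
```python
from h import *
o=env.observe();print(o['time_s'],o['q'].round(4),o['eef_pos'].round(4),o['ee_rot'].round(4))
```

```text
3.05 [-0.3427 -0.1661  1.6709  0.4062  1.7701  1.1958] [0.4252 0.0625 0.3002] [-2.7155 -0.1181 -0.0254]
```

Positive q4 swings the fingers toward +y, and the wrist is spherical. So I'll pour sideways, with the lip facing -y. I'll lean the grasp 20° so the wrist stays high while pouring. Now I'll hover over the cup and look.

```bash
cat >> h.py <<'E'
from scipy.spatial.transform import Rotation as Ro
def tool(yaw,tilt):
    # tool x along cup +x at yaw, tilt about cup y (deg)
    cx=np.array([np.cos(np.radians(yaw)),np.sin(np.radians(yaw)),0]);cz=np.array([0,0,1.]);cy=np.cross(cz,cx)
    R0=np.column_stack([cx,-cy,-cz])
    return Ro.from_rotvec(np.radians(tilt)*cy)*Ro.from_matrix(R0)
def go(grasp,Rt,gp=.019):
    o=env.observe();R0=Ro.from_rotvec(o['ee_rot'])
    tcp=np.array(grasp)+gp*Rt.as_matrix()[:,2]
    rv=np.degrees((Rt*R0.inv()).as_rotvec())
    print('tcp target',tcp.round(4),'dp',(tcp-o['eef_pos']).round(4),'rot',rv.round(2),'ang',np.linalg.norm(rv).round(1))
E
python3 - <<'E'
from h import *
go([.454,-.379,.22],tool(30.5,20))
E
```

```text
tcp target [ 0.4484 -0.3823  0.2021] dp [ 0.0232 -0.4448 -0.0981] rot [-29.8   13.62  29.05] ang 43.8
```

Call:
jog_arm(commands=[{"hand":1,"dp":[0.003,-0.045,0],"rotation":[-5,2.3,4.8]},{"hand":1,"dp":[0.005,-0.09,0],"rotation":[-10,4.5,9.7]},{"hand":1,"dp":[0.007,-0.135,0],"rotation":[-15,6.8,14.5]},{"hand":1,"dp":[0.01,-0.18,0],"rotation":[-20,9,19.3]},{"hand":1,"dp":[0.012,-0.22,0],"rotation":[-25,11.3,24]},{"hand":1,"dp":[0.014,-0.265,0],"rotation":[-29.8,13.6,29]},{"hand":1,"dp":[0.016,-0.31,-0.02],"rotation":[-29.8,13.6,29]},{"hand":1,"dp":[0.018,-0.35,-0.04],"rotation":[-29.8,13.6,29]},{"hand":1,"dp":[0.02,-0.39,-0.06],"rotation":[-29.8,13.6,29]},{"hand":1,"dp":[0.022,-0.42,-0.08],"rotation":[-29.8,13.6,29]},{"hand":1,"dp":[0.023,-0.445,-0.098],"rotation":[-29.8,13.6,29]},{"hand":1,"dp":[0.023,-0.445,-0.098],"rotation":[-29.8,13.6,29]}])

```text
time_s: 4.25
eef_pos: [0.4478, -0.3824, 0.2007]
ee_rot: [2.896, 0.796, -0.515]
contact_force: [0.7, 0.8, -0.2]
finger_gap: 0.0856
```

Call:
jog_arm(commands=[{"hand":1,"dp":[0,0,0],"rotation":[0,0,0]},{"hand":1,"dp":[0,0,0],"rotation":[0,0,0]}])

```text
time_s: 4.45
eef_pos: [0.4488, -0.3799, 0.2044]
ee_rot: [2.894, 0.797, -0.508]
contact_force: [-0.3, 0.3, 0.1]
finger_gap: 0.0855
```

Run:
```python
from h import *
o=env.observe();print(o['time_s'],o['q'].round(4),o['eef_pos'].round(4),o['ee_rot'].round(4))
c=cam('wrist');save(c,'w2.png');print(c['C'],c['R'][2])
go([.454,-.379,.22],tool(30.5,20))
```

```text
4.45 [-0.6574  0.2852  1.3682 -0.3263  1.6135  0.3824] [ 0.4488 -0.3799  0.2044] [ 2.8936  0.797  -0.5083]
[ 0.54818772 -0.32075383  0.31386655] [-0.50463497 -0.3055189  -0.80746626]
tcp target [ 0.4484 -0.3823  0.2021] dp [-0.0004 -0.0024 -0.0023] rot [ 0.26  0.16 -0.36] ang 0.5
```

View pics/w2.png

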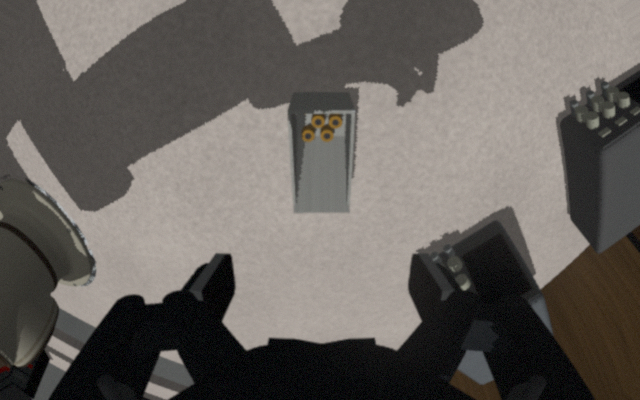

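Run:
```python
import cv2,numpy as np
w=cv2.imread('pics/w2.png')
cv2.imwrite('pics/z4.png',np.clip(cv2.resize(w[80:225,270:380],None,fx=4,fy=4,interpolation=cv2.INTER_CUBIC)*1.3,0,255).astype(np.uint8))
```

```text
(no output)
```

View pics/z4.png

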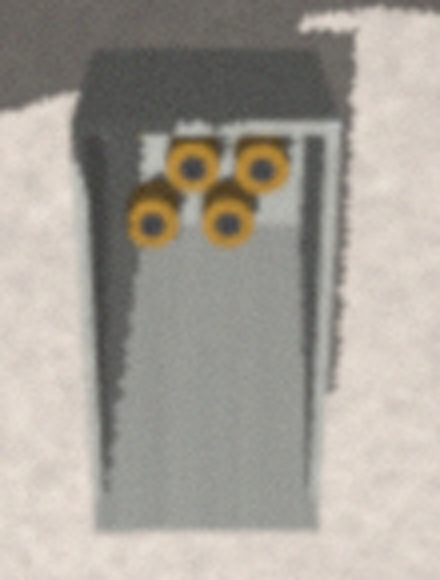

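Run:
```python
from h import *
t=cam('top');s=cam('scene');w=cam('wrist')
Q={}
for k,a,b,p in [('lip+y',(455.5,263.3),(173.3,255.3),(294.3,212.5)),('lip-y',(472,253.5),(163.7,273.7),(349.5,212.5)),('back+y',(437.5,230.8),(208.3,264.7),(288,110.5)),('back-y',(453.8,222.2),(200,283),(356,110.5))]:
    print(k,'w.06',onz(w,*p,.06).round(4),'ws',tri(w,p,s,b)[0].round(4),'wt',tri(w,p,t,a)[0].round(4),'st',tri(s,b,t,a)[0].round(4)); Q[k]=onz(w,*p,.06)
L=(Q['lip+y']+Q['lip-y'])/2;B=(Q['back+y']+Q['back-y'])/2
d=B-L;print(L,B,np.linalg.norm(d),np.degrees(np.arctan2(d[1],d[0])))
u=d/np.linalg.norm(d);print(B-.025*u,L+.085*u)
# fluid / dish
for n,u,v in [('dish',402,165),('fluid',447,178),('tape',386,130)]: print(n,onz(t,u,v,.03).round(3))
```

```text
lip+y w.06 [ 0.3665 -0.3979  0.06  ] ws [ 0.3665 -0.3986  0.0578] wt [ 0.3648 -0.3976  0.0574] st [ 0.3644 -0.3984  0.0519]
lip-y w.06 [ 0.3957 -0.4471  0.06  ] ws [ 0.3954 -0.4484  0.0566] wt [ 0.3955 -0.4458  0.06  ] st [ 0.3945 -0.4479  0.0516]
back+y w.06 [ 0.4605 -0.3413  0.06  ] ws [ 0.4558 -0.3425  0.0471] wt [ 0.4596 -0.3416  0.0579] st [ 0.4594 -0.3431  0.0538]
back-y w.06 [ 0.4902 -0.3912  0.06  ] ws [ 0.49   -0.3915  0.0576] wt [ 0.4867 -0.3946  0.0446] st [ 0.4868 -0.3915  0.0512]
[ 0.38111413 -0.42247245  0.06      ] [ 0.47532643 -0.36623107  0.06      ] 0.10972260935138464 30.835690230696198
[ 0.45386041 -0.37904551  0.06      ] [ 0.45409859 -0.37890333  0.06      ]
dish [ 0.657 -0.237  0.03 ]
fluid [ 0.621 -0.375  0.03 ]
tape [ 0.763 -0.187  0.03 ]
```

The cup centre is (0.454, -0.379), its yaw is 30.7° and its rim is at about 0.058, so the views agree. It holds seven spacers, four of them visible on top. I'm descending and gripping.

Call:
jog_arm(commands=[{"hand":1,"dp":[0,-0.001,-0.04],"rotation":[0,0,0]},{"hand":1,"dp":[0,-0.001,-0.08],"rotation":[0,0,0]},{"hand":1,"dp":[0,-0.001,-0.11],"rotation":[0,0,0]},{"hand":1,"dp":[0,-0.001,-0.135],"rotation":[0,0,0]},{"hand":1,"dp":[0,-0.001,-0.155],"rotation":[0,0,0]},{"hand":1,"dp":[0,-0.001,-0.17],"rotation":[0,0,0]},{"hand":1,"dp":[0,-0.001,-0.18],"rotation":[0,0,0]},{"hand":1,"dp":[0,-0.001,-0.185],"rotation":[0,0,0]},{"hand":1,"dp":[0,-0.001,-0.185],"rotation":[0,0,0]},{"hand":1,"dp":[0,-0.001,-0.185],"rotation":[0,0,0]}])

```text
time_s: 5.65
eef_pos: [0.4485, -0.3819, 0.0191]
ee_rot: [2.895, 0.795, -0.508]
contact_force: [0.3, 0.7, -0.2]
finger_gap: 0.0855
```

Run:
```python
from h import *
o=env.observe();print(o['time_s'],o['q'].round(4),o['eef_pos'].round(4),o['contact_force'].round(2))
c=cam('wrist');save(c,'w3.png')
go([.454,-.379,.034],tool(30.7,20))
```

```text
5.65 [-0.6607  0.437   1.5613 -0.3396  1.2873  0.4933] [ 0.4485 -0.3819  0.0191] [ 0.26  0.7  -0.23]
tcp target [ 0.4484 -0.3823  0.0161] dp [-0.0001 -0.0004 -0.003 ] rot [ 0.22  0.15 -0.07] ang 0.3
```

View pics/w3.png

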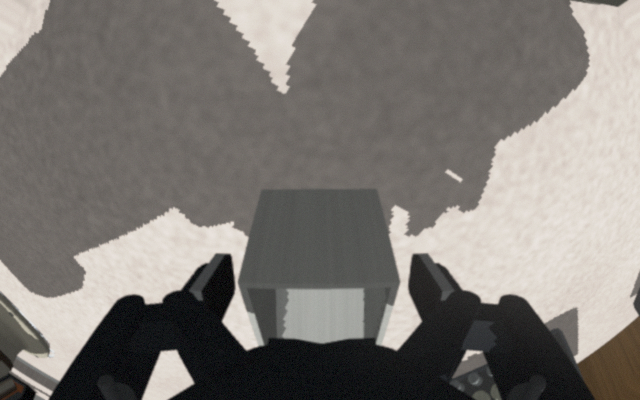

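The cup sits centred between the fingers. I'll lower 3 mm more, grip, then lift a little.

Call:
jog_arm(commands=[{"hand":1,"dp":[0,0,-0.003],"rotation":[0,0,0]},{"hand":0.4,"dp":[0,0,-0.003],"rotation":[0,0,0]},{"hand":0.4,"dp":[0,0,-0.003],"rotation":[0,0,0]},{"hand":0.4,"dp":[0,0,-0.003],"rotation":[0,0,0]},{"hand":0.4,"dp":[0,0,-0.003],"rotation":[0,0,0]},{"hand":0.4,"dp":[0,0,-0.003],"rotation":[0,0,0]},{"hand":0.4,"dp":[0,0,-0.003],"rotation":[0,0,0]},{"hand":0.4,"dp":[0,0,-0.003],"rotation":[0,0,0]}], newtons=60)

```text
time_s: 6.5
eef_pos: [0.4483, -0.3817, 0.0155]
ee_rot: [2.896, 0.796, -0.509]
contact_force: [0.4, 0.9, 5.8]
finger_gap: 0.0578
```

Call:
jog_arm(commands=[{"hand":0.2,"dp":[0,0,0],"rotation":[0,0,0]},{"hand":0.2,"dp":[0,0,0],"rotation":[0,0,0]},{"hand":0.2,"dp":[0,0,0],"rotation":[0,0,0]}], newtons=60)

```text
time_s: 6.8
eef_pos: [0.4483, -0.3817, 0.0155]
ee_rot: [2.896, 0.796, -0.509]
contact_force: [1.1, 0.6, 6.4]
finger_gap: 0.0574
```

Run:
```python
from h import *
o=env.observe();print(o['time_s'],o['q'].round(4),o['eef_pos'].round(4),o['ee_rot'].round(4),o['contact_force'].round(2),o['finger_gap'])
```

```text
6.8 [-0.6607  0.4409  1.5638 -0.34    1.2818  0.4953] [ 0.4483 -0.3817  0.0155] [ 2.8957  0.7957 -0.5088] [1.07 0.55 6.37] 0.05738344860275288
```

```bash
cat > fk.py <<'E'
import numpy as np
from scipy.spatial.transform import Rotation as Ro
from scipy.optimize import least_squares
D=[([1.10896,.15097,1.43801,0,1.55383,-.13403],[.18506,.54414,.23069],[-.51256,-3.09914,.00185]),
([-.029,-.171,1.617,0,1.696,1.448],[.4251,.0644,.3012],[-3.138,-.1469,.0001]),
([-.3427,-.1661,1.6709,.4062,1.7701,1.1958],[.4252,.0625,.3002],[-2.7155,-.1181,-.0254]),
([-.6574,.2852,1.3682,-.3263,1.6135,.3824],[.4488,-.3799,.2044],[2.8936,.797,-.5083]),
([-.6607,.437,1.5613,-.3396,1.2873,.4933],[.4485,-.3819,.0191],[2.895,.795,-.508])]
Rz=lambda a:Ro.from_euler('z',a).as_matrix();Ry=lambda a:Ro.from_euler('y',a).as_matrix()
def rows(q):
    q1,q2,q3,q4,q5,q6=q
    A=Rz(q1);B=A@Ry(q2);C=B@Ry(q3);T=C@Rz(q4)@Ry(q5)
    # d1, a1, L2, a3, L4, b, L6
    return np.column_stack([[0,0,1],A[:,0],B[:,2],C[:,0],C[:,2],A[:,1],T[:,2]]),T
M=np.vstack([rows(q)[0] for q,_,_ in D]);y=np.hstack([p for _,p,_ in D])
w=1e-3
M2=np.vstack([M,w*np.eye(7)]);y2=np.hstack([y,w*np.array([.4,0,.4,0,.4,0,.3])])
P=np.linalg.lstsq(M2,y2,rcond=None)[0]
K=None
for q,p,r in D:
    T=rows(q)[1]; k=T.T@Ro.from_rotvec(r).as_matrix()
    K0=k@Rz(q[5]).T; K1=k@Rz(-q[5]).T
    if __name__=='__main__':print('tz',T[:,2].round(3),Ro.from_rotvec(r).as_matrix()[:,2].round(3)); print(Ro.from_matrix(k).as_rotvec().round(3),q[5])
if __name__=='__main__':print(P.round(4),(M@P-y).round(4))
E
python3 fk.py
```

```text
tz [-0.001 -0.001 -1.   ] [-0.001 -0.001 -1.   ]
[0.    0.    1.437] -0.13403
tz [-0.  0. -1.] [-0.  0. -1.]
[-1.000e-03  0.000e+00  3.019e+00] 1.448
tz [ 0.     0.411 -0.912] [-0.     0.411 -0.912]
[0.    0.    2.767] 1.1958
tz [-0.291 -0.18  -0.94 ] [-0.291 -0.18  -0.94 ]
[0.    0.    1.953] 0.3824
tz [-0.292 -0.178 -0.94 ] [-0.291 -0.179 -0.94 ]
[-0.    -0.     2.064] 0.4933
[ 0.1608 -0.      0.4777  0.0707  0.4995  0.0768  0.3225] [-0.     -0.      0.0001 -0.0001  0.0001 -0.0002  0.     -0.0001  0.0001
  0.     -0.      0.0001 -0.     -0.     -0.    ]
```

Call:
jog_arm(commands=[{"hand":0.2,"dp":[0,0,0.01],"rotation":[0,0,0]},{"hand":0.2,"dp":[0,0,0.03],"rotation":[0,0,0]},{"hand":0.2,"dp":[0,0,0.06],"rotation":[0,0,0]},{"hand":0.2,"dp":[0,0,0.09],"rotation":[0,0,0]},{"hand":0.2,"dp":[0,0,0.12],"rotation":[0,0,0]},{"hand":0.2,"dp":[0,0,0.15],"rotation":[0,0,0]},{"hand":0.2,"dp":[0,0,0.18],"rotation":[0,0,0]},{"hand":0.2,"dp":[0,0,0.2],"rotation":[0,0,0]},{"hand":0.2,"dp":[0,0,0.2],"rotation":[0,0,0]}])

```text
time_s: 7.7
eef_pos: [0.4487, -0.3821, 0.2183]
ee_rot: [2.894, 0.794, -0.505]
contact_force: [-0.6, -0.5, -3.1]
finger_gap: 0.0577
```

Run:
```python
from h import *
o=env.observe();print(o['time_s'],o['q'].round(4),o['eef_pos'].round(4),o['ee_rot'].round(4),o['contact_force'].round(2),o['finger_gap'])
c=cam('wrist');save(c,'w4.png')
```

```text
7.7 [-0.6608  0.2796  1.3468 -0.3261  1.636   0.3727] [ 0.4487 -0.3821  0.2183] [ 2.8936  0.7941 -0.5048] [-0.65 -0.49 -3.09] 0.05769495439864053
```

View pics/w4.png

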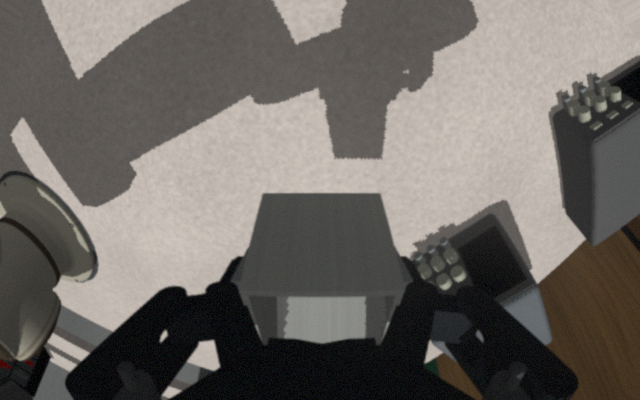

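The arm model fits to 0.1 mm. Now I'll plan the pour path and check it against joint limits and clearances.

```bash
cat > plan.py <<'E'
from fk import *
lo=np.array([-2.8,-.68,.12,-1.39,.16,-2.81]);hi=np.array([2.8,2.1,2.68,4.53,2.79,2.81])
def fkq(q):
    m,T=rows(q);return m@P,T@Rz(q[5]+np.pi/2)
def ik(p,R,q0):
    f=lambda q:np.hstack([(fkq(q)[0]-p)*5,Ro.from_matrix(fkq(q)[1].T@R).as_rotvec()])
    r=least_squares(f,q0,bounds=(lo,hi));return r.x,np.abs(r.fun).max()
def cupR(yaw,tilt): # tilt>0 pours
    c=np.radians(yaw);cy=np.array([-np.sin(c),np.cos(c),0])
    return Ro.from_rotvec(-np.radians(tilt)*cy).as_matrix()@Rz(c)
def toolpose(lip,yaw,tilt,lean=20,zg=.0334):
    Rc=cupR(yaw,tilt); g=np.array(lip)-Rc@np.array([-.085,0,.06-zg])
    Rt=Rc@Ry(np.radians(lean))@np.diag([1,-1,-1.])
    return g+.019*Rt[:,2],Rt
F=np.array([.4853,.0517]);dx=np.array([np.cos(np.radians(6)),np.sin(np.radians(6))]);dy=np.array([-dx[1],dx[0]])
E
python3 - <<'E'
from plan import *
O=F+.053*dx
for yaw in (96,75,60):
    q=np.array([-.6608,.2796,1.3468,-.3261,1.636,.3727]);pq=None
    cx=np.array([np.cos(np.radians(yaw)),np.sin(np.radians(yaw))])
    L=O+.012*cx
    for tilt,z in [(0,.19),(20,.17),(40,.15),(55,.1),(70,.075),(90,.068),(105,.068),(115,.068)]:
        p,R=toolpose([*L,z],yaw,tilt);
        q,e=ik(p,R,q)
        w=p-.3225*R[:,2]  # wrist centre
        # gripper body low corner
        g=p-.019*R[:,2]; low=min((g-b*R[:,2]+s*.043*R[:,0]+t*.043*R[:,1])[2] for b in(.054,.15,.25) for s in(-1,1) for t in(-1,1))
        print(yaw,tilt,p.round(3),'q',q.round(2),'e%.4f'%e,'wc',w.round(3),'low %.3f'%low)
E
```

```text
96 0 [0.529 0.147 0.146] q [ 0.33  0.21  1.58 -0.34  1.44  0.28] e0.0000 wc [0.517 0.257 0.449] low 0.199
96 20 [0.527 0.158 0.155] q [ 0.15  0.14  1.61 -0.    1.4   0.05] e0.0000 wc [0.527 0.158 0.478] low 0.228
96 40 [0.527 0.157 0.166] q [-0.05  0.12  1.64  0.35  1.44 -0.21] e0.0000 wc [0.539 0.048 0.469] low 0.220
96 55 [0.528 0.15  0.139] q [-0.2   0.19  1.7   0.58  1.47 -0.43] e0.0000 wc [ 0.548 -0.034  0.403] low 0.174
96 70 [0.53  0.137 0.134] q [-0.33  0.3   1.72  0.77  1.59 -0.61] e0.0000 wc [ 0.555 -0.108  0.341] low 0.148
96 90 [0.532 0.113 0.147] q [-0.45  0.46  1.7   0.96  1.8  -0.75] e0.0000 wc [ 0.564 -0.188  0.257] low 0.131
96 105 [0.534 0.092 0.155] q [-0.51  0.59  1.67  1.08  1.97 -0.82] e0.0000 wc [ 0.568 -0.228  0.183] low 0.119
96 115 [0.536 0.076 0.158] q [-0.53  0.69  1.65  1.16  2.08 -0.85] e0.0000 wc [ 0.57  -0.243  0.13 ] low 0.092
75 0 [0.561 0.145 0.146] q [ 0.28  0.34  1.42 -0.3   1.57  0.57] e0.0000 wc [0.59  0.251 0.449] low 0.199
75 20 [0.564 0.155 0.155] q [ 0.14  0.21  1.53 -0.    1.41  0.4 ] e0.0000 wc [0.564 0.155 0.478] low 0.228
75 40 [0.564 0.
[... 815 characters left out ...]
 e0.0000 wc [0.588 0.145 0.478] low 0.228
60 40 [0.588 0.144 0.166] q [-0.05  0.11  1.65  0.33  1.23  0.38] e0.0000 wc [0.533 0.049 0.469] low 0.220
60 55 [0.585 0.138 0.139] q [-0.2   0.08  1.83  0.65  1.11  0.06] e0.0000 wc [ 0.492 -0.022  0.403] low 0.174
60 70 [0.578 0.127 0.134] q [-0.36  0.1   1.96  0.98  1.15 -0.29] e0.0000 wc [ 0.455 -0.087  0.341] low 0.148
60 90 [0.566 0.106 0.147] q [-0.53  0.2   2.06  1.29  1.36 -0.66] e0.0000 wc [ 0.415 -0.156  0.257] low 0.131
60 105 [0.555 0.087 0.155] q [-0.63  0.35  2.09  1.44  1.57 -0.87] e0.0000 wc [ 0.395 -0.191  0.183] low 0.119
60 115 [0.548 0.074 0.158] q [-0.66  0.47  2.09  1.5   1.72 -0.99] e0.0000 wc [ 0.387 -0.204  0.13 ] low 0.092
```

Run:
```python
from plan import *
from h import go,env
O=F+.053*dx;yaw=85
cx=np.array([np.cos(np.radians(yaw)),np.sin(np.radians(yaw))]);L=O+.012*cx
p0,R0=toolpose([*L,.19],yaw,0)
go(p0,Ro.from_matrix(R0),0)
print('q now->',env.observe()['q'].round(3))
for tilt,z in [(0,.19),(5,.185),(10,.18),(15,.175),(20,.17),(25,.165),(30,.16),(35,.15),(40,.14),(45,.13),(50,.115),(55,.1),(60,.088),(65,.08),(70,.075),(75,.072),(80,.07),(85,.068),(90,.068),(95,.068),(100,.068),(105,.068)]:
    p,R=toolpose([*L,z],yaw,tilt)
    print(tilt,(p-p0).round(4), (tilt*np.array([.996,-.087,0])).round(1))
```

```text
tcp target [0.5459 0.1474 0.1455] dp [ 0.0976  0.5291 -0.0705] rot [ 0.12  0.27 54.23] ang 54.2
q now-> [-0.661  0.281  1.35  -0.326  1.634  0.373]
0 [0. 0. 0.] [ 0. -0.  0.]
5 [0.0003 0.0036 0.002 ] [ 5.  -0.4  0. ]
10 [0.0006 0.0065 0.0043] [10.  -0.9  0. ]
15 [0.0008 0.0088 0.0068] [14.9 -1.3  0. ]
20 [0.0009 0.0104 0.0095] [19.9 -1.7  0. ]
25 [0.001  0.0114 0.0123] [24.9 -2.2  0. ]
30 [0.001  0.0117 0.0152] [29.9 -2.6  0. ]
35 [0.001  0.0113 0.0131] [34.9 -3.   0. ]
40 [0.0009 0.0102 0.0109] [39.8 -3.5  0. ]
45 [0.0007 0.0084 0.0085] [44.8 -3.9  0. ]
50 [0.0005 0.006  0.001 ] [49.8 -4.4  0. ]
55 [ 0.0003  0.0029 -0.0067] [54.8 -4.8  0. ]
60 [-0.0001 -0.0007 -0.0118] [59.8 -5.2  0. ]
65 [-0.0004 -0.005  -0.0132] [64.7 -5.7  0. ]
70 [-0.0009 -0.0098 -0.012 ] [69.7 -6.1  0. ]
75 [-0.0013 -0.0152 -0.0092] [74.7 -6.5  0. ]
80 [-0.0018 -0.021  -0.006 ] [79.7 -7.   0. ]
85 [-0.0024 -0.0273 -0.0032] [84.7 -7.4  0. ]
90 [-0.003  -0.0339  0.001 ] [89.6 -7.8  0. ]
95 [-0.0036 -0.0409  0.0045] [94.6 -8.3  0. ]
100 [-0.0042 -0.0482  0.0075] [99.6 -8.7  0. ]
105 [-0.0049 -0.0557  0.0098] [104.6  -9.1   0. ]
```

Call:
jog_arm(commands=[{"hand":0.2,"dp":[0.002,0.01,0],"rotation":[0,0,1]},{"hand":0.2,"dp":[0.005,0.03,0],"rotation":[0,0,3]},{"hand":0.2,"dp":[0.01,0.06,0],"rotation":[0,0,6]},{"hand":0.2,"dp":[0.017,0.095,0],"rotation":[0,0,10]},{"hand":0.2,"dp":[0.024,0.13,0],"rotation":[0,0,14]},{"hand":0.2,"dp":[0.031,0.165,0],"rotation":[0,0,18]},{"hand":0.2,"dp":[0.037,0.2,0],"rotation":[0,0,22]},{"hand":0.2,"dp":[0.043,0.235,0],"rotation":[0,0,26]},{"hand":0.2,"dp":[0.05,0.27,0],"rotation":[0,0,30]},{"hand":0.2,"dp":[0.056,0.305,0],"rotation":[0,0,34]},{"hand":0.2,"dp":[0.063,0.34,0],"rotation":[0,0,38]},{"hand":0.2,"dp":[0.07,0.375,0],"rotation":[0,0,42]}])

```text
time_s: 8.95
eef_pos: [0.5173, -0.0046, 0.2137]
ee_rot: [2.335, 1.727, -0.411]
contact_force: [0.7, -0.7, -3.2]
finger_gap: 0.0572
```

Call:
jog_arm(commands=[{"hand":0.2,"dp":[0.006,0.035,-0.01],"rotation":[0,0,3]},{"hand":0.2,"dp":[0.012,0.065,-0.02],"rotation":[0,0,6]},{"hand":0.2,"dp":[0.018,0.095,-0.03],"rotation":[0,0,8]},{"hand":0.2,"dp":[0.022,0.12,-0.045],"rotation":[0,0,10]},{"hand":0.2,"dp":[0.025,0.14,-0.058],"rotation":[0,0,11]},{"hand":0.2,"dp":[0.027,0.15,-0.067],"rotation":[0,0,12]},{"hand":0.2,"dp":[0.028,0.154,-0.07],"rotation":[0,0,12.2]},{"hand":0.2,"dp":[0.028,0.154,-0.07],"rotation":[0,0,12.2]},{"hand":0.2,"dp":[0.028,0.154,-0.07],"rotation":[0,0,12.2]}])

```text
time_s: 9.85
eef_pos: [0.5462, 0.1467, 0.1457]
ee_rot: [2.125, 1.943, -0.371]
contact_force: [-0.1, -0.0, -2.5]
finger_gap: 0.058
```

Run:
```python
from plan import *
from h import *
O=F+.053*dx;yaw=85
cx=np.array([np.cos(np.radians(yaw)),np.sin(np.radians(yaw))]);L=O+.012*cx
p0,R0=toolpose([*L,.19],yaw,0)
go(p0,Ro.from_matrix(R0),0)
o=env.observe();print(o['time_s'],o['q'].round(3),o['finger_gap'])
s=cam('scene');save(s,'s5.png');save(cam('top'),'t5.png')
print(proj(s,[*L,.19]),proj(s,[*O,.066]))
```

```text
tcp target [0.5459 0.1474 0.1455] dp [-0.0003  0.0007 -0.0001] rot [0.03 0.22 0.08] ang 0.2
9.85 [ 0.307  0.28   1.496 -0.323  1.505  0.441] 0.05798738881439754
(np.float64(333.4467136552918), np.float64(170.08261155024098)) (np.float64(329.4629509071874), np.float64(197.00203993374626))
```

View pics/s5.png

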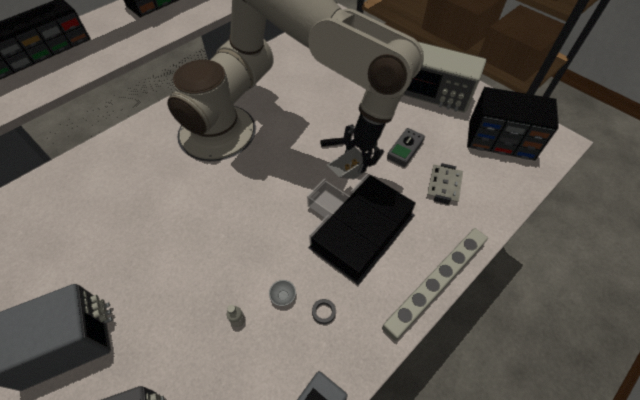

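View pics/t5.png

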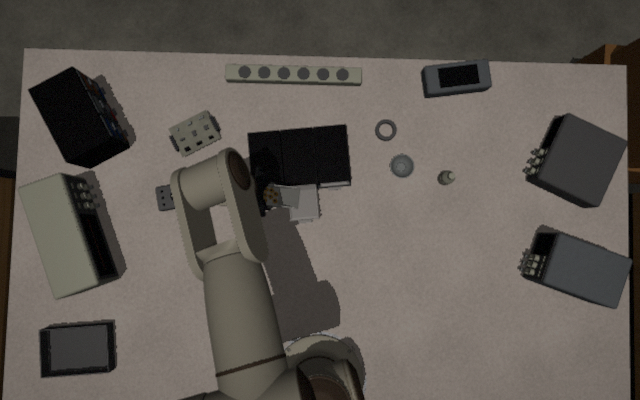

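The cup is over the drawer (scene ~(345,163)) with its lip toward -y and the spacers still inside. I'll tilt now, lowering the lip as I go.

Call:
jog_arm(commands=[{"hand":0.2,"dp":[0,0.004,0.002],"rotation":[5,-0.4,0]},{"hand":0.2,"dp":[0,0.007,0.004],"rotation":[10,-0.9,0]},{"hand":0.2,"dp":[0,0.009,0.007],"rotation":[15,-1.3,0]},{"hand":0.2,"dp":[0,0.01,0.01],"rotation":[20,-1.7,0]},{"hand":0.2,"dp":[0,0.011,0.012],"rotation":[25,-2.2,0]},{"hand":0.2,"dp":[0,0.012,0.015],"rotation":[30,-2.6,0]},{"hand":0.2,"dp":[0,0.011,0.013],"rotation":[35,-3,0]},{"hand":0.2,"dp":[0,0.01,0.011],"rotation":[40,-3.5,0]},{"hand":0.2,"dp":[0,0.008,0.008],"rotation":[45,-3.9,0]},{"hand":0.2,"dp":[0,0.006,0.001],"rotation":[50,-4.4,0]},{"hand":0.2,"dp":[0,0.003,-0.007],"rotation":[55,-4.8,0]},{"hand":0.2,"dp":[0,-0.001,-0.012],"rotation":[60,-5.2,0]}])

```text
time_s: 11.15
eef_pos: [0.5462, 0.1454, 0.1336]
ee_rot: [-1.905, -1.74, -0.703]
contact_force: [0.2, 0.2, -4.0]
finger_gap: 0.0574
```

Call:
jog_arm(commands=[{"hand":0.2,"dp":[0,-0.001,0],"rotation":[1.5,-0.1,0]},{"hand":0.2,"dp":[0,-0.002,0],"rotation":[3,-0.2,0]},{"hand":0.2,"dp":[0,-0.004,-0.001],"rotation":[5,-0.4,0]},{"hand":0.2,"dp":[0,-0.006,-0.001],"rotation":[7,-0.6,0]},{"hand":0.2,"dp":[0,-0.009,0],"rotation":[10,-0.9,0]},{"hand":0.2,"dp":[0,-0.009,0],"rotation":[10,-0.9,0]}])

```text
time_s: 11.75
eef_pos: [0.5461, 0.1369, 0.133]
ee_rot: [-1.786, -1.631, -0.839]
contact_force: [0.1, -0.0, -1.8]
finger_gap: 0.0573
```

Run:
```python
from plan import *
from h import *
O=F+.053*dx;yaw=85
cx=np.array([np.cos(np.radians(yaw)),np.sin(np.radians(yaw))]);L=O+.012*cx
p0,R0=toolpose([*L,.075],yaw,70)
go(p0,Ro.from_matrix(R0),0)
o=env.observe();print(o['time_s'],o['q'].round(3),o['finger_gap'],o['contact_force'].round(1))
s=cam('scene');t=cam('top');w=cam('wrist')
a=s['pixels'][130:230,270:430];b=t['pixels'][150:250,230:390]
f=lambda i:cv2.resize(i,None,fx=4,fy=4,interpolation=cv2.INTER_CUBIC)
im=cv2.resize(np.hstack([f(a),f(b)]),(800,250));cv2.imwrite('pics/p6.png',im[:,:,::-1]);save(w,'w6.png')
```

```text
tcp target [0.545  0.1376 0.1336] dp [-0.0011  0.0007  0.0006] rot [-0.32  0.    0.2 ] ang 0.4
11.75 [-0.352  0.241  1.791  0.845  1.464 -0.515] 0.05725539795886061 [ 0.1 -0.  -1.8]
```

View pics/p6.png

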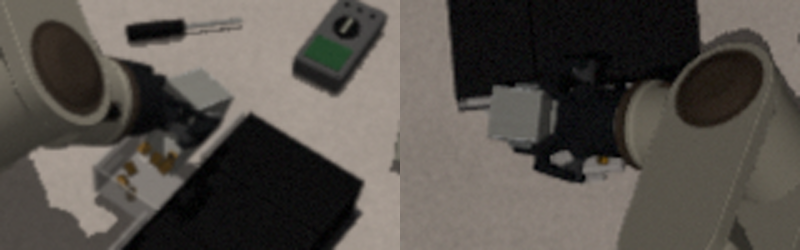

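View pics/w6.png

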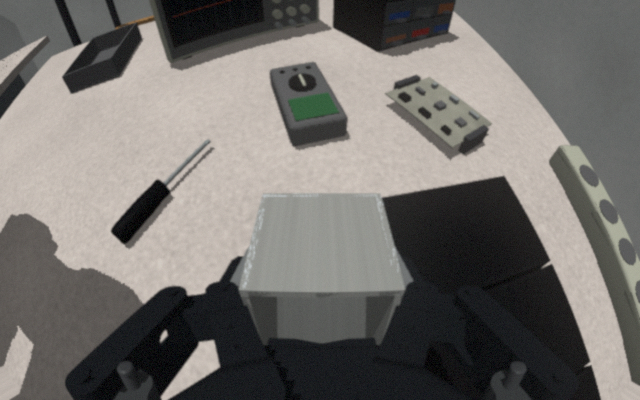

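Spacers are already in the drawer (orange spots in the left crop, ~(150,165)), and the measured weight is down to about that of the bare cup. I'll tilt on to about 105° to empty it fully.

Call:
jog_arm(commands=[{"hand":0.2,"dp":[0,-0.005,0.003],"rotation":[5,-0.4,0]},{"hand":0.2,"dp":[-0.001,-0.011,0.006],"rotation":[10,-0.9,0]},{"hand":0.2,"dp":[-0.001,-0.017,0.009],"rotation":[15,-1.3,0]},{"hand":0.2,"dp":[-0.002,-0.024,0.013],"rotation":[20,-1.7,0]},{"hand":0.2,"dp":[-0.003,-0.031,0.017],"rotation":[25,-2.2,0]},{"hand":0.2,"dp":[-0.003,-0.038,0.02],"rotation":[30,-2.6,0]},{"hand":0.2,"dp":[-0.004,-0.046,0.022],"rotation":[35,-3,0]},{"hand":0.2,"dp":[-0.004,-0.046,0.022],"rotation":[35,-3,0]},{"hand":0.2,"dp":[-0.004,-0.046,0.022],"rotation":[35,-3,0]},{"hand":0.2,"dp":[-0.004,-0.046,0.022],"rotation":[35,-3,0]},{"hand":0.2,"dp":[-0.004,-0.046,0.022],"rotation":[35,-3,0]}])

```text
time_s: 13.0
eef_pos: [0.5422, 0.0919, 0.1559]
ee_rot: [-1.338, -1.224, -1.231]
contact_force: [0.6, -0.6, -1.8]
finger_gap: 0.058
```

Run:
```python
from h import *
o=env.observe();print(o['time_s'],o['q'].round(3),o['finger_gap'],o['contact_force'].round(1))
s=cam('scene');t=cam('top')
a=s['pixels'][130:230,270:430];b=t['pixels'][150:250,230:390]
f=lambda i:cv2.resize(i,None,fx=4,fy=4,interpolation=cv2.INTER_CUBIC)
im=cv2.resize(np.hstack([f(a),f(b)]),(800,250));cv2.imwrite('pics/p7.png',im[:,:,::-1])
```

```text
13.0 [-0.555  0.524  1.795  1.181  1.847 -0.822] 0.05799559837461741 [ 0.6 -0.6 -1.8]
```

View pics/p7.png

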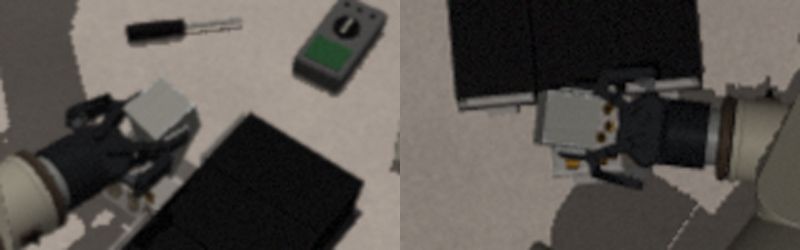

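Now I'll lift straight up, tilt the cup back upright, and carry it to where it stood.

Call:
jog_arm(commands=[{"hand":0.2,"dp":[0,0,0.02],"rotation":[0,0,0]},{"hand":0.2,"dp":[0,0,0.05],"rotation":[0,0,0]},{"hand":0.2,"dp":[0,0,0.08],"rotation":[-3,0.3,0]},{"hand":0.2,"dp":[0,0,0.1],"rotation":[-10,0.9,0]},{"hand":0.2,"dp":[0,0,0.11],"rotation":[-18,1.6,0]},{"hand":0.2,"dp":[0,0,0.11],"rotation":[-26,2.3,0]},{"hand":0.2,"dp":[0,0,0.11],"rotation":[-34,3,0]},{"hand":0.2,"dp":[0,0,0.11],"rotation":[-42,3.7,0]},{"hand":0.2,"dp":[0,0,0.11],"rotation":[-50,4.4,0]},{"hand":0.2,"dp":[0,0,0.11],"rotation":[-58,5.1,0]},{"hand":0.2,"dp":[0,0,0.11],"rotation":[-66,5.8,0]},{"hand":0.2,"dp":[0,0,0.11],"rotation":[-74,6.5,0]}])

```text
time_s: 14.3
eef_pos: [0.5422, 0.0912, 0.2668]
ee_rot: [-2.223, -2.03, -0.215]
contact_force: [-0.3, 0.6, -3.2]
finger_gap: 0.0576
```

Run:
```python
from h import *
o=env.observe();print(o['time_s'],o['q'].round(3),o['finger_gap'],o['contact_force'].round(1))
go([.454,-.379,.2],tool(30.7,20))
s=cam('scene');t=cam('top')
a=s['pixels'][130:230,270:430];b=t['pixels'][150:250,230:390]
f=lambda i:cv2.resize(i,None,fx=4,fy=4,interpolation=cv2.INTER_CUBIC)
im=cv2.resize(np.hstack([f(a),f(b)]),(800,250));cv2.imwrite('pics/p8.png',im[:,:,::-1])
```

```text
14.3 [-0.085  0.061  1.477  0.188  1.598  0.011] 0.05756164317150979 [-0.3  0.6 -3.2]
tcp target [ 0.4484 -0.3823  0.1821] dp [-0.0938 -0.4735 -0.0847] rot [-26.86  17.28 -52.81] ang 61.7
```

View pics/p8.png

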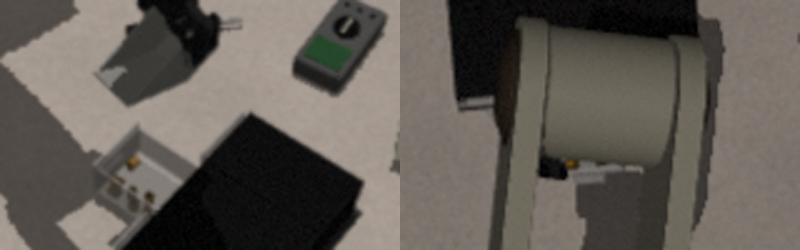

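Call:
jog_arm(commands=[{"hand":0.2,"dp":[-0.004,-0.02,0],"rotation":[-1.3,0.9,-2.6]},{"hand":0.2,"dp":[-0.01,-0.05,0],"rotation":[-4,2.6,-7.9]},{"hand":0.2,"dp":[-0.018,-0.09,0],"rotation":[-6.7,4.3,-13.2]},{"hand":0.2,"dp":[-0.026,-0.13,0],"rotation":[-9.4,6,-18.5]},{"hand":0.2,"dp":[-0.034,-0.17,0],"rotation":[-12.1,7.8,-23.8]},{"hand":0.2,"dp":[-0.042,-0.21,0],"rotation":[-14.8,9.5,-29]},{"hand":0.2,"dp":[-0.05,-0.25,0],"rotation":[-17.5,11.2,-34.3]},{"hand":0.2,"dp":[-0.058,-0.29,-0.01],"rotation":[-20.1,13,-39.6]},{"hand":0.2,"dp":[-0.066,-0.33,-0.02],"rotation":[-22.8,14.7,-44.9]},{"hand":0.2,"dp":[-0.073,-0.37,-0.04],"rotation":[-25.5,16.4,-50.2]},{"hand":0.2,"dp":[-0.081,-0.41,-0.06],"rotation":[-26.9,17.3,-52.8]},{"hand":0.2,"dp":[-0.088,-0.445,-0.075],"rotation":[-26.9,17.3,-52.8]}])

```text
time_s: 15.6
eef_pos: [0.4521, -0.3557, 0.1878]
ee_rot: [2.91, 0.792, -0.509]
contact_force: [0.2, 0.1, -2.7]
finger_gap: 0.0572
```

Call:
jog_arm(commands=[{"hand":0.2,"dp":[-0.004,-0.018,-0.006],"rotation":[0,0,0]},{"hand":0.2,"dp":[-0.006,-0.028,-0.01],"rotation":[0,0,0]},{"hand":0.2,"dp":[-0.006,-0.028,-0.01],"rotation":[0,0,0]},{"hand":0.2,"dp":[-0.006,-0.028,-0.01],"rotation":[0,0,0]}])

```text
time_s: 16.0
eef_pos: [0.4483, -0.381, 0.1809]
ee_rot: [2.905, 0.796, -0.505]
contact_force: [-0.6, -0.6, -2.7]
finger_gap: 0.0572
```

Run:
```python
from h import *
o=env.observe();print(o['time_s'],o['q'].round(3),o['finger_gap'],o['contact_force'].round(1),o['eef_pos'])
go([.454,-.379,.0344],tool(30.7,20))
s=cam('scene');t=cam('top');w=cam('wrist')
a=s['pixels'][150:250,270:430];b=t['pixels'][150:250,230:390]
f=lambda i:cv2.resize(i,None,fx=4,fy=4,interpolation=cv2.INTER_CUBIC)
im=np.hstack([f(s['pixels'][170:225,300:350]*1),f(t['pixels'][175:230,280:330]),f(s['pixels'][230:285,150:215]),])
im=np.clip(im*1.4,0,255).astype(np.uint8)
cv2.imwrite('pics/p9.png',im[:,:,::-1]);save(w,'w9.png')
```

```text
16.0 [-0.664  0.301  1.395 -0.318  1.578  0.391] 0.05721338849440676 [-0.6 -0.6 -2.7] [ 0.44825344 -0.38104477  0.18085994]
tcp target [ 0.4484 -0.3823  0.0165] dp [ 0.0002 -0.0013 -0.1643] rot [-0.33  0.2   0.08] ang 0.4
```

View pics/p9.png

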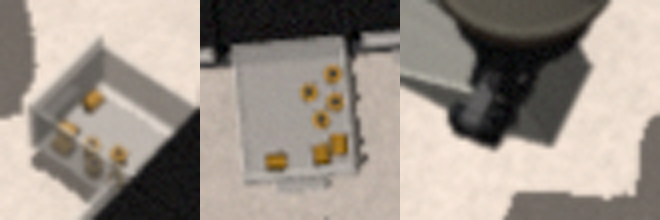

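View pics/w9.png

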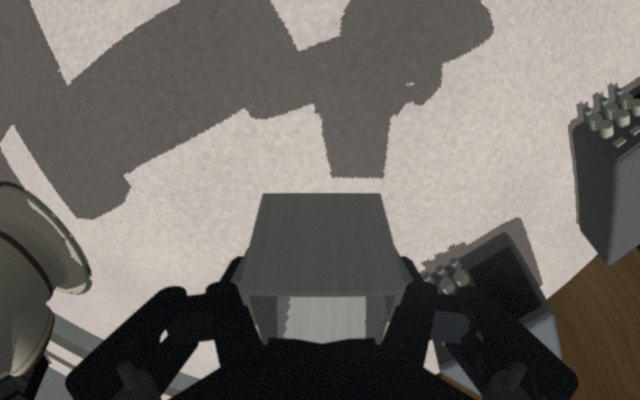

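All seven spacers are in the drawer in the top view (4 upright, 3 lying), and the cup hasn't slipped in the grip. Now I'll set it down.

Call:
jog_arm(commands=[{"hand":0.2,"dp":[0,0,-0.03],"rotation":[0,0,0]},{"hand":0.2,"dp":[0,0,-0.07],"rotation":[0,0,0]},{"hand":0.2,"dp":[0,0,-0.105],"rotation":[0,0,0]},{"hand":0.2,"dp":[0,0,-0.13],"rotation":[0,0,0]},{"hand":0.2,"dp":[0,0,-0.148],"rotation":[0,0,0]},{"hand":0.2,"dp":[0,0,-0.157],"rotation":[0,0,0]},{"hand":0.2,"dp":[0,0,-0.161],"rotation":[0,0,0]},{"hand":0.2,"dp":[0,0,-0.161],"rotation":[0,0,0]},{"hand":0.2,"dp":[0,0,-0.161],"rotation":[0,0,0]}])

```text
time_s: 17.05
eef_pos: [0.4486, -0.3819, 0.0204]
ee_rot: [2.904, 0.796, -0.505]
contact_force: [0.7, 0.4, -2.0]
finger_gap: 0.0574
```

Call:
jog_arm(commands=[{"hand":0.2,"dp":[0,0,-0.001],"rotation":[0,0,0]},{"hand":0.2,"dp":[0,0,-0.002],"rotation":[0,0,0]},{"hand":0.2,"dp":[0,0,-0.003],"rotation":[0,0,0]},{"hand":0.2,"dp":[0,0,-0.003],"rotation":[0,0,0]}])

```text
time_s: 17.45
eef_pos: [0.4481, -0.3816, 0.0162]
ee_rot: [2.905, 0.797, -0.506]
contact_force: [0.3, -0.1, -1.4]
finger_gap: 0.0573
```

Call:
jog_arm(commands=[{"hand":0.2,"dp":[0,0,-0.001],"rotation":[0,0,0]},{"hand":0.2,"dp":[0,0,-0.001],"rotation":[0,0,0]}])

```text
time_s: 17.65
eef_pos: [0.4482, -0.3817, 0.0157]
ee_rot: [2.905, 0.796, -0.506]
contact_force: [-0.5, 3.0, 4.3]
finger_gap: 0.0574
```

Contact with the bench, so I'll release and back out along the tool axis, straight up.

Call:
jog_arm(commands=[{"hand":0.7,"dp":[0,0,0],"rotation":[0,0,0]},{"hand":1,"dp":[0,0,0],"rotation":[0,0,0]},{"hand":1,"dp":[0,0,0],"rotation":[0,0,0]},{"hand":1,"dp":[0,0,0],"rotation":[0,0,0]},{"hand":1,"dp":[0,0,0],"rotation":[0,0,0]},{"hand":1,"dp":[0,0,0.02],"rotation":[0,0,0]},{"hand":1,"dp":[0,0,0.05],"rotation":[0,0,0]},{"hand":1,"dp":[0,0,0.09],"rotation":[0,0,0]},{"hand":1,"dp":[0,0,0.13],"rotation":[0,0,0]},{"hand":1,"dp":[0,0,0.17],"rotation":[0,0,0]},{"hand":1,"dp":[0,0,0.2],"rotation":[0,0,0]},{"hand":1,"dp":[0,0,0.2],"rotation":[0,0,0]}])

```text
time_s: 18.85
eef_pos: [0.4491, -0.3825, 0.2199]
ee_rot: [2.901, 0.794, -0.5]
contact_force: [0.2, -0.6, 0.8]
finger_gap: 0.0856
```

Run:
```python
from h import *
from plan import ik,F,dx
o=env.observe();print(o['time_s'],o['q'].round(3),o['finger_gap'],o['contact_force'].round(1),o['eef_pos'])
w=cam('wrist');save(w,'w10.png')
# push pose options: tool down, jaw axis along drawer y
a=np.degrees(np.arctan2(dx[1],dx[0]))
for d,z in((-.06,.2),(-.06,.045),(.089,.045)):
    g=[*(F+d*dx),z]
    for tl in (0,20): 
        R=tool(a,tl).as_matrix();print(d,tl,ik(np.array(g),R,np.array([0,.2,1.6,0,1.4,1.4])))
go([*(F-.06*dx),.2],tool(a,0),0)
```

```text
18.85 [-0.664  0.281  1.34  -0.32   1.642  0.369] 0.0856284231706438 [ 0.2 -0.6  0.8] [ 0.44905389 -0.38246034  0.21988729]
-0.06 0 (array([-7.40546166e-02, -1.49405239e-01,  1.80069210e+00, -3.61112830e-10,
        1.49030580e+00,  1.39202196e+00]), np.float64(1.107499060021996e-09))
-0.06 20 (array([-0.03713673,  0.09698661,  1.60031776, -0.04955943,  1.78986127,
        1.426612  ]), np.float64(2.8360875980817433e-13))
-0.06 0 (array([-7.40546159e-02, -9.36264381e-03,  2.00646419e+00, -1.44097801e-09,
        1.14449111e+00,  1.39202196e+00]), np.float64(1.8362083592090383e-09))
-0.06 20 (array([-0.03713673,  0.23529197,  1.77670547, -0.04859455,  1.47554085,
        1.44201602]), np.float64(4.440892098500626e-15))
0.089 0 (array([-2.75645708e-02,  2.85724900e-01,  1.66654932e+00, -1.36485511e-10,
        1.18931843e+00,  1.43851200e+00]), np.float64(1.4275601483668076e-09))
0.089 20 (array([-0.00623721,  0.51123035,  1.39085353, -0.03788548,  1.58658548,
        1.46588247]), np.float64(2.9486317409707474e-13))
tcp target [0.4256 0.0454 0.2   ] dp [-0.023   0.4275 -0.0172] rot [  6.22 -18.8  -24.39] ang 31.4
```

View pics/w10.png

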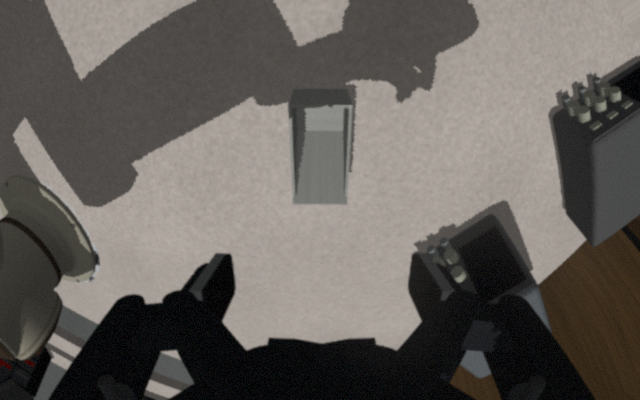

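The cup stands upright and empty at (322,148). Now I'll close the fingers and move in front of the drawer.

Call:
jog_arm(commands=[{"hand":0,"dp":[-0.002,0.03,0],"rotation":[0.6,-1.9,-2.4]},{"hand":0,"dp":[-0.004,0.075,0],"rotation":[1.5,-4.7,-6.1]},{"hand":0,"dp":[-0.006,0.12,0],"rotation":[2.5,-7.5,-9.8]},{"hand":0,"dp":[-0.008,0.165,0],"rotation":[3.4,-10.3,-13.4]},{"hand":0,"dp":[-0.01,0.21,0],"rotation":[4.4,-13.2,-17.1]},{"hand":0,"dp":[-0.013,0.255,0],"rotation":[5.3,-16,-20.7]},{"hand":0,"dp":[-0.016,0.3,0],"rotation":[6.2,-18.8,-24.4]},{"hand":0,"dp":[-0.018,0.345,0],"rotation":[6.2,-18.8,-24.4]},{"hand":0,"dp":[-0.021,0.39,0],"rotation":[6.2,-18.8,-24.4]},{"hand":0,"dp":[-0.023,0.42,-0.01],"rotation":[6.2,-18.8,-24.4]},{"hand":0,"dp":[-0.023,0.428,-0.017],"rotation":[6.2,-18.8,-24.4]},{"hand":0,"dp":[-0.023,0.428,-0.017],"rotation":[6.2,-18.8,-24.4]}], newtons=20)

```text
time_s: 20.1
eef_pos: [0.4244, 0.0471, 0.1966]
ee_rot: [-3.134, -0.169, 0.006]
contact_force: [0.3, -0.7, -0.2]
finger_gap: 0.0
```

Call:
jog_arm(commands=[{"hand":0,"dp":[0,0,-0.04],"rotation":[0,0,0]},{"hand":0,"dp":[0,0,-0.08],"rotation":[0,0,0]},{"hand":0,"dp":[0,0,-0.12],"rotation":[0,0,0]},{"hand":0,"dp":[0,0,-0.15],"rotation":[0,0,0]},{"hand":0,"dp":[0,0,-0.162],"rotation":[0,0,0]},{"hand":0,"dp":[0,0,-0.162],"rotation":[0,0,0]},{"hand":0,"dp":[0,0,-0.162],"rotation":[0,0,0]}])

```text
time_s: 20.8
eef_pos: [0.4259, 0.0458, 0.0374]
ee_rot: [-3.135, -0.165, 0.001]
contact_force: [0.8, -0.9, 1.5]
finger_gap: -0.0003
```

Run:
```python
from h import *
from plan import F,dx
o=env.observe();print(o['time_s'],o['q'].round(3),o['finger_gap'],o['contact_force'].round(1),o['eef_pos'])
w=cam('wrist');save(w,'w11.png');t=cam('top');b=t['pixels'][120:260,230:390];cv2.imwrite('pics/t11.png',cv2.resize(b,None,fx=4,fy=4)[:,:,::-1])
go([*(F+.078*dx),.038],tool(6,0),0)
```

```text
20.8 [-7.500e-02  2.000e-03  2.013e+00  3.000e-03  1.127e+00  1.390e+00] -0.0003133664319321851 [ 0.8 -0.9  1.5] [0.42591315 0.0458042  0.03742433]
tcp target [0.5629 0.0599 0.038 ] dp [0.1368 0.0138 0.0003] rot [-0.13  0.04 -0.04] ang 0.1
```

View pics/w11.png

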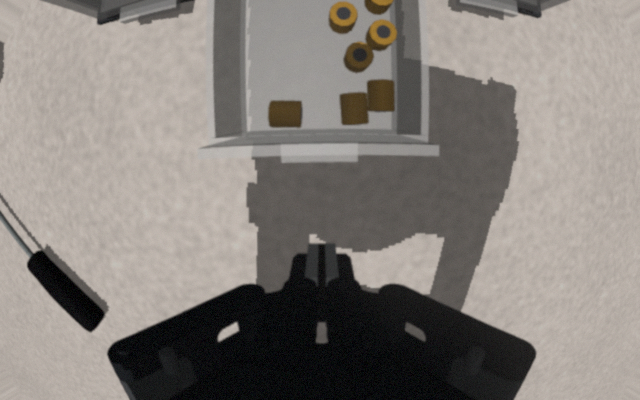

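View pics/t11.png

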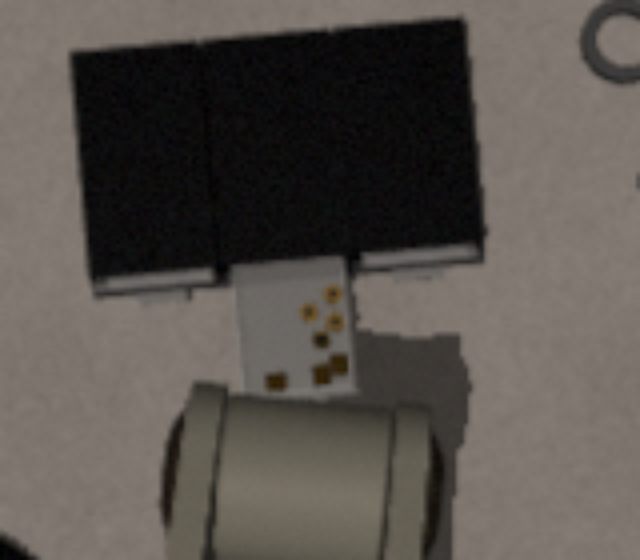

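All seven spacers lie in the drawer and the fingers are in line with the panel centre. I'll push gently along the drawer axis.

Call:
jog_arm(commands=[{"hand":0,"dp":[0.015,0.0016,0],"rotation":[0,0,0]},{"hand":0,"dp":[0.03,0.003,0],"rotation":[0,0,0]},{"hand":0,"dp":[0.038,0.004,0],"rotation":[0,0,0]},{"hand":0,"dp":[0.043,0.0045,0],"rotation":[0,0,0]},{"hand":0,"dp":[0.047,0.005,0],"rotation":[0,0,0]},{"hand":0,"dp":[0.051,0.0054,0],"rotation":[0,0,0]},{"hand":0,"dp":[0.056,0.006,0],"rotation":[0,0,0]},{"hand":0,"dp":[0.062,0.0065,0],"rotation":[0,0,0]},{"hand":0,"dp":[0.068,0.007,0],"rotation":[0,0,0]},{"hand":0,"dp":[0.074,0.0078,0],"rotation":[0,0,0]},{"hand":0,"dp":[0.08,0.0084,0],"rotation":[0,0,0]},{"hand":0,"dp":[0.086,0.009,0],"rotation":[0,0,0]}])

```text
time_s: 22.1
eef_pos: [0.5116, 0.0554, 0.0362]
ee_rot: [-3.134, -0.166, 0.003]
contact_force: [-1.7, 1.3, 0.2]
finger_gap: 0.0002
```

Call:
jog_arm(commands=[{"hand":0,"dp":[0.006,0.0006,0],"rotation":[0,0,0]},{"hand":0,"dp":[0.012,0.0013,0],"rotation":[0,0,0]},{"hand":0,"dp":[0.018,0.002,0],"rotation":[0,0,0]},{"hand":0,"dp":[0.024,0.0025,0],"rotation":[0,0,0]},{"hand":0,"dp":[0.03,0.003,0],"rotation":[0,0,0]},{"hand":0,"dp":[0.035,0.0037,0],"rotation":[0,0,0]},{"hand":0,"dp":[0.039,0.004,0],"rotation":[0,0,0]},{"hand":0,"dp":[0.042,0.0044,0],"rotation":[0,0,0]},{"hand":0,"dp":[0.042,0.0044,0],"rotation":[0,0,0]},{"hand":0,"dp":[0.042,0.0044,0],"rotation":[0,0,0]}])

```text
time_s: 23.1
eef_pos: [0.5532, 0.0597, 0.0363]
ee_rot: [-3.135, -0.166, 0.002]
contact_force: [-0.4, 0.5, 0.3]
finger_gap: -0.0
```

Run:
```python
from h import *
from plan import F,dx
o=env.observe();print(o['time_s'],o['finger_gap'],o['contact_force'].round(1),o['eef_pos'])
w=cam('wrist');save(w,'w12.png');t=cam('top');b=t['pixels'][120:260,230:390];cv2.imwrite('pics/t12.png',cv2.resize(b,None,fx=4,fy=4)[:,:,::-1])
go([*(F+.078*dx),.038],tool(6,0),0)
```

```text
23.1 -3.289804186346629e-05 [-0.4  0.5  0.3] [0.55321955 0.05971992 0.03631151]
tcp target [0.5629 0.0599 0.038 ] dp [0.0098 0.0001 0.0017] rot [-0.15 -0.08 -0.05] ang 0.2
```

View pics/w12.png

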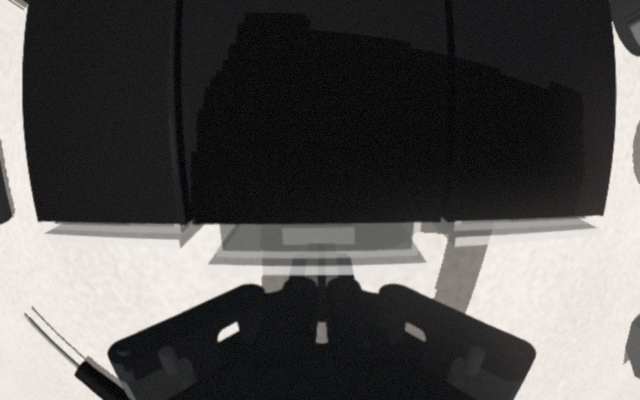

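View pics/t12.png

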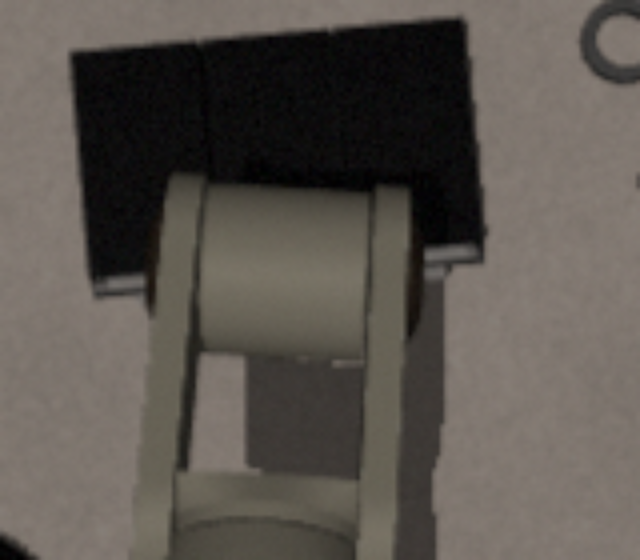

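The drawer is still about 10–15 mm proud of its neighbours. I'll push on in small steps and watch the force.

Call:
jog_arm(commands=[{"hand":0,"dp":[0.003,0.0003,0],"rotation":[0,0,0]},{"hand":0,"dp":[0.006,0.0006,0],"rotation":[0,0,0]},{"hand":0,"dp":[0.008,0.0008,0],"rotation":[0,0,0]},{"hand":0,"dp":[0.009,0.001,0],"rotation":[0,0,0]},{"hand":0,"dp":[0.009,0.001,0],"rotation":[0,0,0]}])

```text
time_s: 23.7
eef_pos: [0.5623, 0.0607, 0.0363]
ee_rot: [-3.135, -0.166, 0.002]
contact_force: [-0.8, -0.3, -0.2]
finger_gap: 0.0001
```

Call:
jog_arm(commands=[{"hand":0,"dp":[0.001,0.0001,0],"rotation":[0,0,0]},{"hand":0,"dp":[0.002,0.0002,0],"rotation":[0,0,0]},{"hand":0,"dp":[0.002,0.0002,0],"rotation":[0,0,0]}])

```text
time_s: 24.0
eef_pos: [0.5642, 0.0609, 0.0363]
ee_rot: [-3.135, -0.166, 0.002]
contact_force: [-0.4, 0.1, -0.8]
finger_gap: -0.0002
```

Run:
```python
from h import *
o=env.observe();print(o['time_s'],o['contact_force'].round(1),o['eef_pos'])
w=cam('wrist');save(w,'w13.png')
```

```text
24.0 [-0.4  0.1 -0.8] [0.56421738 0.06093458 0.03625651]
```

View pics/w13.png

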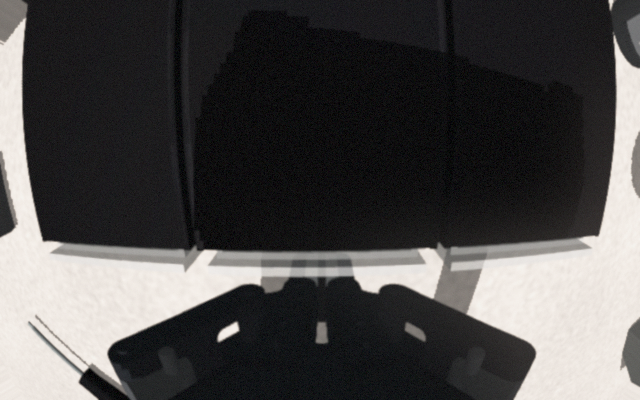

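Almost level with the neighbours. I'll go on in 1 mm steps until I feel the stop.

Call:
jog_arm(commands=[{"hand":0,"dp":[0.001,0.0001,0],"rotation":[0,0,0]},{"hand":0,"dp":[0.002,0.0002,0],"rotation":[0,0,0]},{"hand":0,"dp":[0.002,0.0002,0],"rotation":[0,0,0]}])

```text
time_s: 24.35
eef_pos: [0.5643, 0.061, 0.0362]
ee_rot: [-3.135, -0.166, 0.009]
contact_force: [-20.6, -2.8, 13.4]
finger_gap: 0.0001
```

Firm stop: 20 N with no further travel, so the drawer is shut. I'll back off and rise.

Call:
jog_arm(commands=[{"hand":0,"dp":[-0.01,-0.001,0],"rotation":[0,0,0]},{"hand":0,"dp":[-0.04,-0.004,0],"rotation":[0,0,0]},{"hand":0,"dp":[-0.08,-0.008,0],"rotation":[0,0,0]},{"hand":0,"dp":[-0.1,-0.01,0.03],"rotation":[0,0,0]},{"hand":0,"dp":[-0.1,-0.01,0.08],"rotation":[0,0,0]},{"hand":0,"dp":[-0.12,-0.01,0.13],"rotation":[0,0,0]},{"hand":0,"dp":[-0.14,-0.01,0.18],"rotation":[0,0,0]},{"hand":0,"dp":[-0.16,-0.01,0.2],"rotation":[0,0,0]},{"hand":0,"dp":[-0.16,-0.01,0.2],"rotation":[0,0,0]},{"hand":0,"dp":[-0.16,-0.01,0.2],"rotation":[0,0,0]}])

```text
time_s: 25.35
eef_pos: [0.4061, 0.0511, 0.2366]
ee_rot: [-3.135, -0.166, -0.001]
contact_force: [0.6, 0.2, -0.3]
finger_gap: 0.0001
```

Run:
```python
from h import *
o=env.observe();print(o['time_s'],o['contact_force'].round(1),o['eef_pos'])
w=cam('wrist');save(w,'w14.png');t=cam('top');save(t,'t14.png');s=cam('scene');save(s,'s14.png')
a=cv2.resize(w['pixels'][20:160,180:480],None,fx=2.6,fy=2.6,interpolation=cv2.INTER_CUBIC);cv2.imwrite('pics/z14.png',np.clip(a*1.3,0,255).astype(np.uint8)[:,:,::-1])
```

```text
25.35 [ 0.6  0.2 -0.3] [0.40612824 0.05114029 0.23657663]
```

View pics/z14.png

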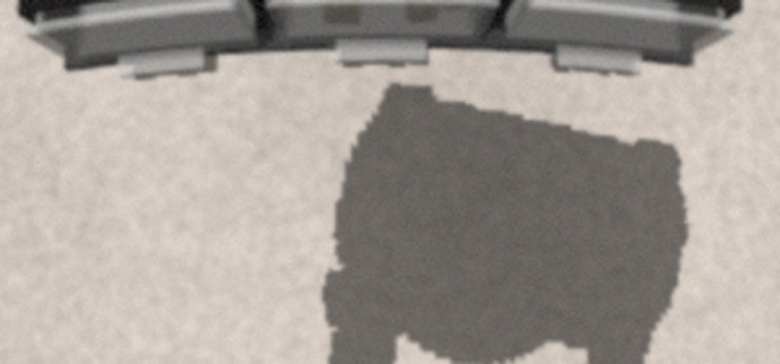

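View pics/t14.png

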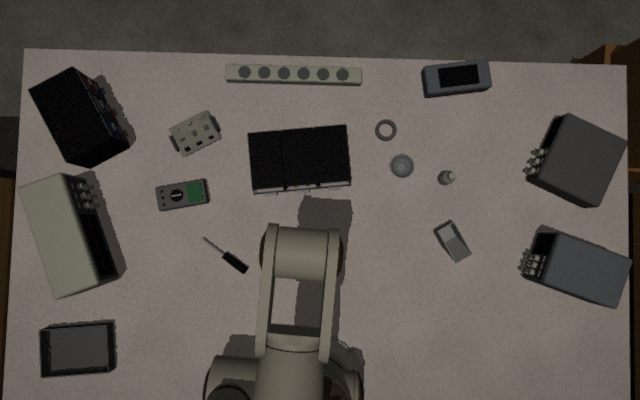

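View pics/s14.png

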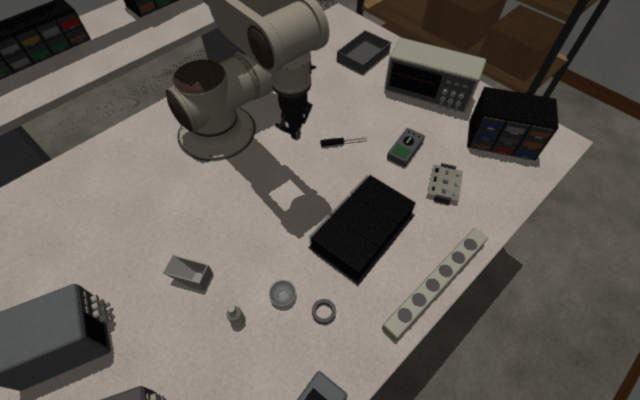

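Run:
```python
from h import *
w=cam('wrist');o=[]
for u,v in [(165,72),(382,62),(598,72)]:
    o.append(onz(w,180+u/2.6,20+v/2.6,.018)); print(o[-1].round(4))
m=o[1]-o[0];L=o[2]-o[0];n=np.array([L[1],-L[0]])/np.linalg.norm(L[:2]);print('offset of middle vs neighbours mm',1000*m[:2]@n)
a=cv2.imread('pics/top0.png').astype(int);b=cv2.imread('pics/t14.png').astype(int)
f=lambda u,v:cv2.resize(np.clip(np.hstack([a[v:v+100,u:u+130],b[v:v+100,u:u+130]])*1.3,0,255).astype(np.uint8),None,fx=3,fy=3,interpolation=cv2.INTER_CUBIC)
cv2.imwrite('pics/cmp.png',f(235,115)); 
d=np.abs(a-b).sum(2)
for n,(u,v) in dict(tape=(386,130),fluid=(447,178),dish=(402,165),meter=(182,195),driver=(226,254),cup=(452,241)).items(): print(n,d[v-14:v+14,u-20:u+20].mean().round(1))
```

```text
[0.5524 0.1581 0.018 ]
[0.5633 0.0618 0.018 ]
[ 0.5738 -0.0348  0.018 ]
offset of middle vs neighbours mm -0.19351207330841627
tape 3.7
fluid 3.7
dish 3.9
meter 5.2
driver 4.8
cup 22.8
```

View pics/cmp.png

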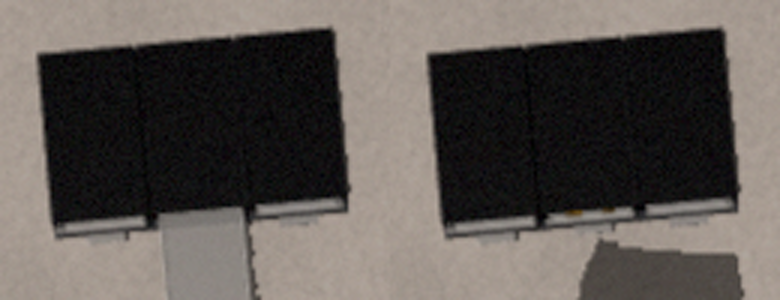

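The drawer is flush with its neighbours (0.2 mm difference), the units haven't shifted and the other objects are unchanged. I'll hand in the job.

```bash
python3 -c "
from rig import env
print(env.finish_job())"
```

```text
the job is handed in; nothing more can be done
None
```

I poured all seven spacers into the open drawer, stood the empty cup back on its original spot, and pushed the drawer shut. The job was handed in at about 25.5 s on the robot's clock.

**Last checks:**
- **Spacers:** I counted all seven in the drawer in the top view after pouring. Just before the push, the wrist and top views showed the same. The drawer's inside can't be seen fully once it is shut.
- **Cup:** it stands upright and looked empty in the wrist view.
- **Drawer:** it came to a firm stop at about 20 N. Its front is within 0.2 mm of its two neighbours.
- **Everything else:** in the before-and-after top pictures, the tape, bottle, dish, meter, screwdriver and drawer units have not moved.

**Disagreements:** the scene and top cameras put the cup rim at about 52 mm, while pairing them with the wrist camera gave mostly 57–60 mm, against the stated 60 mm. For two rim corners and one drawer-front corner, the height from a wrist pair was off by 12 to 33 mm. The cup's position agreed between views to a few millimetres, so I used those positions with the stated heights, and the grasp was centred. After pouring, the wrist force read between 1.4 and 3.2 N. That was too noisy to show by weight that the cup was empty, so I relied on the pictures for that.

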